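# End the mould dryer's run and draw out its tray

### The arm

A 6-joint arm with a two-finger parallel gripper is mounted at the origin on the work surface. World frame = base frame: x ahead of the robot, y to its left, z up, the work surface at z = 0. Lengths are in mm, angles in rad, forces in N, time in s.
With the tool pointing down it reaches from about 350 to 975 mm from the base axis. Payload 7.1 kg.
Tool frame: the origin (TCP) lies between the finger pads; the fingertips stand 19 mm ahead of it and the grasp point (between the pads) is the TCP (ctrl.tcp_to_tips is the distance from the TCP to the fingertips, in mm); z points along the fingers, y is the line along which they close (so a half turn about z gives the same grasp; the last joint's range is limited). The gripper opens to 88 mm and grips with 3 to 60 N. Pads are 20 mm wide; open, the fingers measure 115 mm over their backs; the gripper's body (75 mm by 178 mm) begins 61 mm behind the grasp point.
Start: joints at [-1.206, 0.423, 1.63, -0, 1.089, -0.019], TCP at [234.045, -579.506, 241.675] pointing down, gripper open.
Joint ranges: [-3, 3], [-0.9, 2.11], [0.09, 2.58], [-1.31, 4.45], [0.11, 2.69], [-2.54, 2.54]. Speed limits (rad/s): [2.39, 2.39, 3.01, 3.14, 3.14, 3.14].

### API

Orientations are given as a rotation vector (axis times angle).
In Python, from workcell import status, optics, ctrl gives the robot as it stands. The module is installed in compiled form; this text tells all that it offers.
- The arm moves only by the shell command python3 -m inch 'ROWS'. ROWS is JSON, a list that holds one entry, the list of rows, each a list of 7 numbers: the shift along the tool's x, y, z in mm, then the turn, a rotation vector about the tool's x, y, z in rad, then the opening in per cent of the stroke, from 0 (shut) to 100 (fully open). A call has 1 to 20 rows; each row is the pose to reach, as a shift and turn from the pose commanded when the call began, along the tool's axes at that moment; what a row does not reach only later rows make up. A row lasts 1/10 s, in which the tool goes at most 50 mm and 8.59 degrees, less where a joint would pass 70% of its speed; a pose out of reach is approached as far as the arm can. A call with a gripper value outside its range is refused whole. The fingers move at their own pace and stop on an object; the grip force is fixed at half the most. Time passes only in rows, so rows that repeat a pose let the fingers close. It gives the time, the measured TCP pose, the force, the opening and the grip force at its end, in the units of the state.
- status.get_obs(): the state, without advancing time (a new reading comes with each control period).
- optics.get_image(name): name is "scene" or "top" or "wrist"; returns a dict with "frame" (420x560x3 uint8, red, green, blue), "fx", "fy", "cx", "cy" (pixels), "rvec" (rotation vector, rad) and "tvec" (3), from world to camera coordinates, as OpenCV has them; the wrist camera has in their place "hand_eye" (4x4, takes a point from camera to tool coordinates, whose origin is the TCP and whose axes are the flange's). Camera axes: x right, y down, z forward; pixel columns grow to the right and rows downward; lengths in mm; the calibration is good to about 2 mm. A picture is of the moment at which its call begins: read the wrist's pose just before it. There is no depth.
- ctrl.close_job(): hands the job in; it is judged then, once.
The state is a dict: "t": time; "qpos": joint angles; "qvel": joint speeds; "joint_torque": joint torques, N m; "ee_pos": TCP position; "orientation": TCP orientation; "ft_force": force on the tool from outside, world axes, zero at the start; "moment": the same for the moment, N m; "width": finger opening in mm; "grasp_force": force on a finger pad.
Only numpy, scipy, OpenCV 4.12 (cv2) and the standard library are available. Lean on these libraries where they do the work, as an engineer would, in place of code of your own. Each camera call takes 0.05 s, during which the arm holds its last target. There are 200 camera calls.

### The job

Stop the mould drying run: turn the dial of the timer on the bench back until its pointer stands at the long zero mark. Then pull the dryer's tray out by its handle all the way to its stop, and leave the plaster moulds, the jar and the brush where they are.

Things in the scene. Friction and masses are not known exactly. Their poses are not given: they have to be found in the camera images.
- dial (a joint): Turn of the timer's dial, rad: 0 when the pointer stands at the zero mark, growing clockwise seen from above; range -0.5 to 2.9. Stiff (about 0.1 N m), stays where it is left. The dial is a flat aluminium disc 112 mm across, its upper face 75 mm above the bench, with an upright pointer fin on it
- dial_axis (a point): On the dial's axis, at the height of the disc's upper face (75 mm above the bench). z up; x points from the axis to the zero mark. It belongs to the fixed timer box: white, 170 x 170 mm, 60 mm high, standing on the bench
- pointer_tip (a point): End of the pointer's nose, 60 mm from the dial's axis, 85 mm above the bench; turns with the dial. The pointer is a black upright fin 14 mm thick and 32 mm high (top 107 mm above the bench) from 20 mm behind the axis to 52 mm in front of it, then a narrow nose 6 mm thick to 60 mm. It can be pushed round from the side
- zero_mark (a point): The zero mark on the timer box beside the dial: a raised dark bar 20 mm long and 10 mm wide pointing at the dial's axis, 72 mm from it; the other marks, every 30 degrees clockwise, are short and thin
- tray (a joint): How far the dryer's tray is pulled out, m: 0 shut, 0.12 at its stop; it slides stiffly (about 3 N)
- tray_handle (a point): Middle of the tray's handle, 115 mm above the bench: a level round bar 12 mm thick and 130 mm long between two arms, its centre 47 mm in front of the tray's flat front panel, so 41 mm is free behind it. Moves with the tray. x points into the dryer, y along the bar, z up; the tray slides out along -x
- dryer: Grey drying cabinet fixed on the bench, 260 mm deep (x), 320 mm wide (y), 150 mm high; origin at the centre of its underside; the tray slides out of its front, which faces -x, and carries small plaster moulds fixed in it
- mould: Standing plaster mould with a dark band round it, 110 mm across, 120 mm high, loose on the bench; origin at the centre of its underside
- half_mould: Plaster mould half, a block 100 x 130 x 45 mm lying loose on the dryer's top; origin at the centre of its underside
- jar: White ceramic jar, open, 84 mm across, 100 mm high, loose; origin at the centre of its underside
- brush: Brush 180 mm long lying loose on the bench along its x; origin at its underside
There are look-alikes about, which are no part of the job. Of the things shaped like the part that bears dial, the white one is meant.

How it is judged:
By the outcome, as a careful person would: the job done as asked, in the order asked, and still so for the second after the job is handed in, with the robot touching nothing.
It also fails if it takes over 48 s, if anything falls off the work surface, if the arm or the gripper's body presses on something with over 40 N, if the wrist force passes 120 N, or if a joint passes its speed limit or range.

## Working session

There is one attempt and no reset: what is moved stays moved. The work goes in short steps, Python scripts to look and compute and a shell command to move; the robot and the scene stay as the last step left them, time stands still between calls to the robot, and variables do not carry over. Pictures are saved under pics/ and viewed, at most 10 in all, crops included, and the job is handed in when it is done.

```bash
mkdir -p pics
cat > h.py <<'E'
import numpy as np, cv2
from workcell import status, optics, ctrl
from scipy.spatial.transform import Rotation as R
def snap(n,f):
    im=optics.get_image(n); cv2.imwrite(f'pics/{f}.png',im['frame'][:,:,::-1]); np.save(f'pics/{f}.npy',im,allow_pickle=True); return im
def ray(f,uv,z):
    im=np.load(f'pics/{f}.npy',allow_pickle=True).item()
    Rm=R.from_rotvec(np.ravel(im['rvec'])).as_matrix(); t=np.ravel(im['tvec'])
    d=Rm.T@np.array([(uv[0]-im['cx'])/im['fx'],(uv[1]-im['cy'])/im['fy'],1]); c=-Rm.T@t
    return c+d*(z-c[2])/d[2]
E
python3 - <<'E'
from h import *
a=snap('top','top1');b=snap('scene','scene1')
o=status.get_obs();print(o['ee_pos'],R.from_rotvec(o['orientation']).as_matrix().round(3),o['width'],o['t'])
E
```

```text
[ 233.8856152  -579.07822457  240.98317305] [[ 0.927  0.374 -0.   ]
 [ 0.374 -0.927  0.001]
 [ 0.    -0.001 -1.   ]] 87.57526715199897 0.1
```

View pics/top1.png

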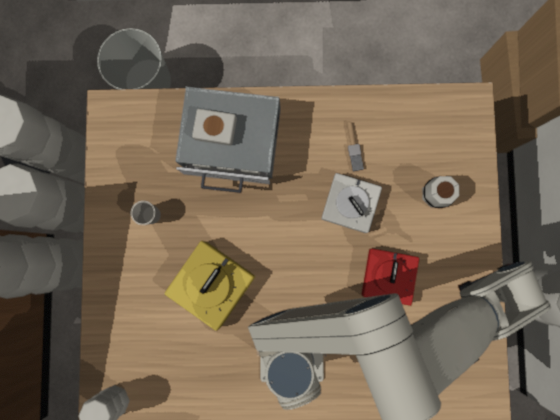

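View pics/scene1.png

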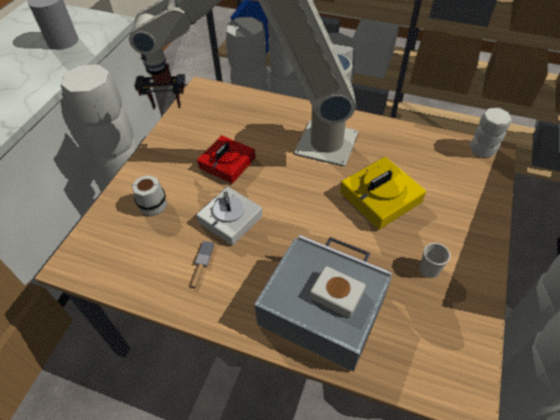

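Three timers are visible in the top view: white at (353,202), yellow at (210,285) and red at (391,275). The white one is meant, as the task says. The dryer is at (230,135) with its handle at (222,184). The mould is at (441,192), the jar at (143,212) and the brush at (354,147). I'll confirm the white timer in an enlarged crop.

Run:
```python
from h import *
a=cv2.imread('pics/top1.png')
c1=cv2.resize(a[167:237,315:390],None,fx=8,fy=8,interpolation=cv2.INTER_CUBIC)
cv2.imwrite('pics/c1.png',c1)
c2=cv2.resize(a[155:200,170:285],None,fx=6.8,fy=6.8,interpolation=cv2.INTER_CUBIC)
cv2.imwrite('pics/c2.png',c2)
```

```text
(no output)
```

View pics/c1.png

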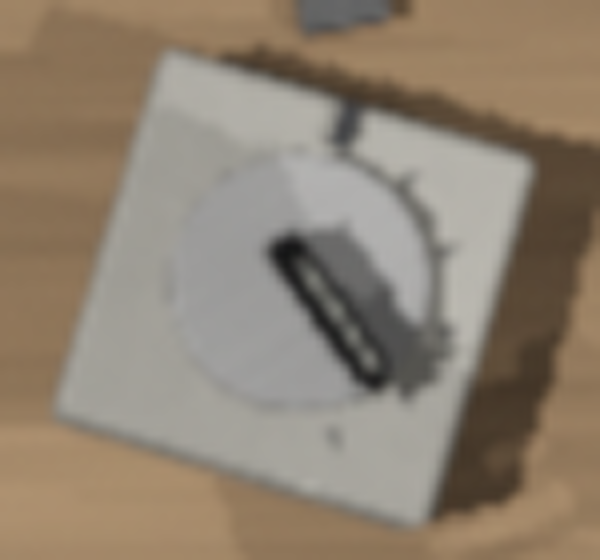

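View pics/c2.png

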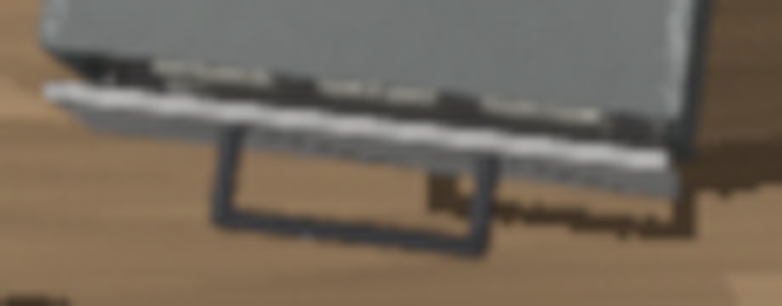

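White timer confirmed: long zero mark at crop (347,125), disc centre about (306,280), fin from tail (285,247) to front (375,382). The handle bar runs from crop2 (218,220) to (482,248).

Run:
```python
from h import *
p=lambda u,v,z:ray('top1',(315+(u+.5)/8-.5,167+(v+.5)/8-.5),z)
for z,l in ((60,[(165,52),(533,157),(425,525),(57,412)]),):
    P=np.array([p(*q,z) for q in l]);print(P.round(1),P.mean(0),np.linalg.norm(np.roll(P,1,0)-P,axis=1))
zm=p(347,125,62);ax=p(306,280,75);ta=p(283,243,107);fr=p(378,388,107)
print('zm',zm,'ax',ax,'dist',np.linalg.norm((zm-ax)[:2]),'tail',ta,'front',fr,np.linalg.norm(ta-fr))
a=np.degrees(np.arctan2(*(zm-ax)[1::-1]));b=np.degrees(np.arctan2(*(fr-ta)[1::-1]));print(a,b,'axis via fin',ta+(fr-ta)*20/72)
q=lambda u,v,z:ray('top1',(170+(u+.5)/6.8-.5,155+(v+.5)/6.8-.5),z)
h1=q(218,220,115);h2=q(484,247,115);print('handle',h1,h2,(h1+h2)/2,np.degrees(np.arctan2(*(h1-h2)[1::-1])),np.linalg.norm(h1-h2))
f1=q(45,92,150);f2=q(668,158,150);print(f1,f2,np.degrees(np.arctan2(*(f1-f2)[1::-1])))
```

```text
[[ 611.4 -161.5   60. ]
 [ 562.5 -320.6   60. ]
 [ 402.8 -269.1   60. ]
 [ 454.  -111.2   60. ]] [ 507.6457104  -215.56614219   60.        ] [165.24514331 166.43859176 167.81278942 166.00574317]
zm [ 577.54368975 -239.85346344   62.        ] ax [ 508.4150122  -218.83760303   75.        ] dist 72.25261551467736 tail [ 520.90278437 -205.98487186  107.        ] front [ 458.68401428 -244.43547044  107.        ] 73.14112306040417
-16.90983510250882 -148.28433548023125 axis via fin [ 503.61979268 -216.66559369  107.        ]
handle [561.95826749 297.56503212 115.        ] [546.25733534 164.12717243 115.        ] [554.10780141 230.84610228 115.        ] 83.28916350464412 134.35840750826893
[621.98525262 376.65353301 150.        ] [584.16271504  69.66695023 150.        ] 82.97622260022764
```

```bash
python3 -m inch '[[[388,-233,0,0,0,-0.175,60],[388,-233,0,0,0,-0.175,60],[388,-233,0,0,0,-0.175,60],[388,-233,0,0,0,-0.175,60],[388,-233,0,0,0,-0.175,60],[388,-233,0,0,0,-0.175,60],[388,-233,0,0,0,-0.175,60],[388,-233,0,0,0,-0.175,60],[388,-233,0,0,0,-0.175,60],[388,-233,0,0,0,-0.175,60],[388,-233,0,0,0,-0.175,60],[388,-233,0,0,0,-0.175,60],[388,-233,0,0,0,-0.175,60],[388,-233,0,0,0,-0.175,60],[388,-233,0,0,0,-0.175,60]]]'
cat >> h.py <<'E'
def wsnap(f):
    o=status.get_obs(); im=snap('wrist',f); im['P']=o['ee_pos'];im['O']=o['orientation'];np.save(f'pics/{f}.npy',im,allow_pickle=True); return o
def wray(f,uv,z):
    im=np.load(f'pics/{f}.npy',allow_pickle=True).item()
    H=np.array(im['hand_eye']);M=R.from_rotvec(im['O']).as_matrix()
    c=M@H[:3,3]+im['P'];d=M@H[:3,:3]@np.array([(uv[0]-im['cx'])/im['fx'],(uv[1]-im['cy'])/im['fy'],1])
    return c+d*(z-c[2])/d[2]
E
python3 - <<'E'
from h import *
o=wsnap('w1');print(o['ee_pos'],np.degrees(R.from_rotvec(o['orientation']).as_matrix()[:2,0]@np.array([1,1j])).round(1),o['qpos'])
E
```

```text
t: 1.6
ee_pos: [506.0, -219.1, 241.7]
orientation: [3.02, 0.864, -0.0]
ft_force: [0.5, 0.0, -0.2]
width: 53.0
grasp_force: 0.0Traceback (most recent call last):
  File "<stdin>", line 2, in <module>
TypeError: ufunc 'degrees' not supported for the input types, and the inputs could not be safely coerced to any supported types according to the casting rule ''safe''
```

View pics/w1.png

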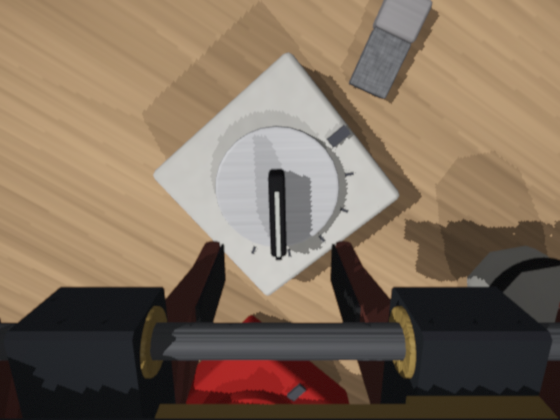

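The wrist view shows the white dial's disc centred near (277.5,188) and the zero mark at (339,135). The fin runs from (277,172) to (279,250), with its nose at about (279,258).

Run:
```python
from h import *
ax=wray('w1',(277.5,188.5),75);zm=wray('w1',(339,135),62)
B=np.array([wray('w1',q,60) for q in ((287,54),(399,195),(267,295),(154,175))]);print(B.mean(0))
ta=wray('w1',(276.5,171),107);no=wray('w1',(279,258),90);fr=wray('w1',(278.5,253),107)
an=lambda v:np.degrees(np.arctan2(v[1],v[0]))
print(ax,zm,an(zm-ax),ta,fr,no,an(fr-ta),an(no-ax),np.linalg.norm((fr-ta)[:2]),ta+(fr-ta)*20/72, [an(B[i]-B[i-1]) for i in range(4)])
o=status.get_obs();M=R.from_rotvec(o['orientation']).as_matrix();print(an(M[:2,0]),o['ee_pos'],M.T@(ax-o['ee_pos']))
```

```text
[ 506.76414717 -216.81460306   60.        ]
[ 507.69165012 -217.09389141   75.        ] [ 575.76790141 -239.43189188   62.        ] -18.166321642334157 [ 525.6930266  -205.00277558  107.        ] [ 467.05581938 -243.411978    107.        ] [ 456.8899389  -250.31162603   90.        ] -146.77394876187975 -146.82051567557087 70.09699637967893 [ 509.40491348 -215.67199847  107.        ] [np.float64(-17.810134762124417), np.float64(-107.26319727254631), np.float64(162.0491363414631), np.float64(71.66437480649947)]
31.938633193675305 [ 506.16977964 -218.94329973  241.72281226] [  2.27184484  -0.77015798 166.72275821]
```

```bash
python3 -m inch '[[[2,-1,40,0,0,-0.02,60],[2,-1,80,0,0,-0.02,60],[2,-1,115,0,0,-0.02,60],[2,-1,135,0,0,-0.02,60],[2,-1,144,0,0,-0.02,60],[2,-1,144,0,0,-0.02,60],[2,-1,144,0,0,-0.02,0],[2,-1,144,0,0,-0.02,0],[2,-1,144,0,0,-0.02,0],[2,-1,144,0,0,-0.02,0],[2,-1,144,0,0,-0.02,0],[2,-1,144,0,0,-0.02,0],[2,-1,144,0,0,-0.02,0]]]'
```

```text
t: 2.95
ee_pos: [508.3, -216.8, 98.1]
orientation: [3.01, 0.896, 0.001]
ft_force: [0.6, -3.2, 2.9]
width: 13.8
grasp_force: 30.0
```

Fin gripped (13.8 mm). Now I turn it counterclockwise by about 129°, slightly short, then check.

```bash
python3 -m inch '[[[0,0,0,0,0,-0.12,0],[0,0,0,0,0,-0.24,0],[0,0,0,0,0,-0.36,0],[0,0,0,0,0,-0.48,0],[0,0,0,0,0,-0.6,0],[0,0,0,0,0,-0.72,0],[0,0,0,0,0,-0.84,0],[0,0,0,0,0,-0.96,0],[0,0,0,0,0,-1.08,0],[0,0,0,0,0,-1.2,0],[0,0,0,0,0,-1.32,0],[0,0,0,0,0,-1.44,0],[0,0,0,0,0,-1.56,0],[0,0,0,0,0,-1.68,0],[0,0,0,0,0,-1.8,0],[0,0,0,0,0,-1.92,0],[0,0,0,0,0,-2.04,0],[0,0,0,0,0,-2.16,0],[0,0,0,0,0,-2.25,0],[0,0,0,0,0,-2.25,0]]]' && python3 -m inch '[[[0,0,0,0,0,0,0],[0,0,0,0,0,0,60],[0,0,0,0,0,0,60],[0,0,0,0,0,0,60],[0,0,0,0,0,0,60],[0,0,-40,0,0,0,60],[0,0,-85,0,0,0,60],[0,0,-130,0,0,0,60],[0,0,-144,0,0,0,60],[0,0,-144,0,0,0,60],[0,0,-144,0,0,0,60]]]'
python3 - <<'E'
from h import *
wsnap('w2')
a=cv2.imread('pics/w2.png');cv2.imwrite('pics/c3.png',cv2.resize(a[:300,130:430],None,fx=2,fy=2,interpolation=cv2.INTER_CUBIC))
E
```

```text
t: 4.95
ee_pos: [506.1, -217.0, 98.1]
orientation: [-0.484, -3.101, 0.002]
ft_force: [-8.6, -6.9, 10.3]
width: 14.1
grasp_force: 30.0
t: 6.05
ee_pos: [507.1, -215.9, 240.5]
orientation: [-0.489, -3.102, -0.001]
ft_force: [0.2, 1.3, 0.2]
width: 53.1
grasp_force: 0.0
```

View pics/c3.png

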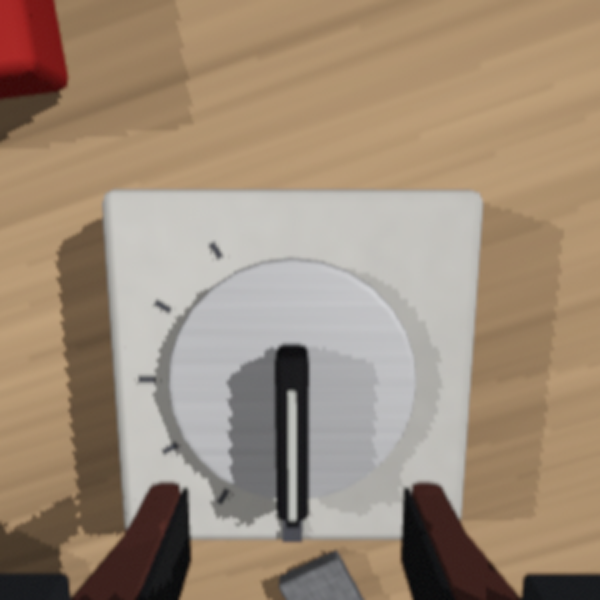

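The pointer is in line with the zero mark: nose at (292,525), mark at (292,534), and the fin is parallel to the box sides. Next I work out the move to the handle. I'll hook it with closed fingers placed behind the bar.

Run:
```python
from h import *
an=lambda v:np.degrees(np.arctan2(v[1],v[0]))
w=lambda u,v,z:wray('w2',(130+(u+.5)/2-.5,(v+.5)/2-.5),z)
print('fin',an(w(292,519,107)-w(291.5,347,107)),'box side',an(w(482,193,60)-w(106,191,60))+90,'mark',an(w(291.5,536,66)-[507.5,-217,66]))
o=status.get_obs();M=R.from_rotvec(o['orientation']).as_matrix();print(an(M[:2,0]),(M.T@(np.array([580.5,227.6,240.5])-o['ee_pos'])).round(1),o['qpos'].round(2) if hasattr(o['qpos'],'round') else o['qpos'])
```

```text
fin -17.86571174941791 box side 161.76860220505782 mark -18.70401988702655
162.0820095013879 [ 6.610e+01  4.445e+02 -4.000e-01] [-0.42  0.32  1.8   0.    1.03 -1.68]
```

The dial is within about 0.5° of zero. On to hovering behind the handle bar.

```bash
python3 -m inch '[[[66,444,0,0,0,-0.19,0],[66,444,0,0,0,-0.19,0],[66,444,0,0,0,-0.19,0],[66,444,0,0,0,-0.19,0],[66,444,0,0,0,-0.19,0],[66,444,0,0,0,-0.19,0],[66,444,0,0,0,-0.19,0],[66,444,0,0,0,-0.19,0],[66,444,0,0,0,-0.19,0],[66,444,0,0,0,-0.19,0],[66,444,0,0,0,-0.19,0],[66,444,0,0,0,-0.19,0],[66,444,0,0,0,-0.19,0],[66,444,0,0,0,-0.19,0]]]'
python3 - <<'E'
from h import *
wsnap('w3')
E
```

```text
t: 7.5
ee_pos: [581.5, 225.1, 241.5]
orientation: [-0.196, -3.135, 0.0]
ft_force: [-0.3, 0.2, 0.4]
width: 0.5
grasp_force: 0.0
```

View pics/w3.png

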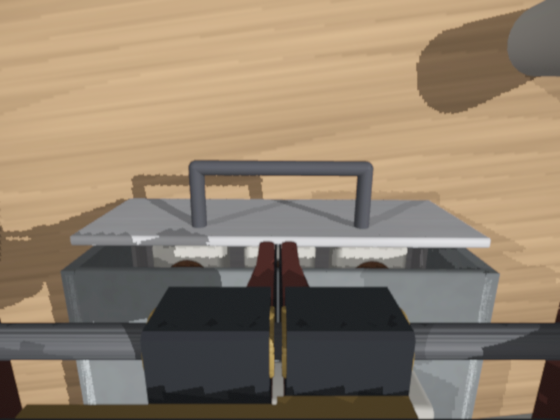

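The handle bar is at row 168, columns 196–367, and the panel's top edge is at row 238. The closed fingertips are at about (278,245).

Run:
```python
from h import *
an=lambda v:np.degrees(np.arctan2(v[1],v[0]))
a=wray('w3',(196,168),115);b=wray('w3',(367,168.5),115);m=(a+b)/2;print(a,b,m,np.linalg.norm(a-b),an(a-b),an(b-a))
o=status.get_obs();M=R.from_rotvec(o['orientation']).as_matrix()
print(an(M[:2,0]),o['ee_pos'],'bar mid in tool',M.T@(m-o['ee_pos']))
for z in (130,140,150):
  print(z,M.T@(wray('w3',(280,238),z)-o['ee_pos']))
```

```text
[544.30724551 167.05431193 115.        ] [561.02202493 296.83921415 115.        ] [552.66463522 231.94676304 115.        ] 130.85680989204684 -97.33863115817866 82.66136884182134
172.87105231896138 [581.64248558 225.31314146 241.70630237] bar mid in tool [ 29.56818634   2.99586065 126.70814884]
130 [-21.61599267   1.78589703 111.70464752]
140 [-17.76331508   1.70870048 101.70492396]
150 [-13.9106375    1.63150394  91.70520041]
```

```bash
python3 -m inch '[[[3,3,30,0,0,0,0],[3,3,60,0,0,0,0],[3,3,85,0,0,0,0],[3,3,105,0,0,0,0],[3,3,120,0,0,0,0],[3,3,126,0,0,0,0],[3,3,126,0,0,0,0]]]' && python3 -m inch '[[[5,0,0,0,0,0,0],[10,0,0,0,0,0,0],[15,0,0,0,0,0,0],[22,0,0,0,0,0,0],[30,0,0,0,0,0,0],[38,0,0,0,0,0,0],[46,0,0,0,0,0,0],[54,0,0,0,0,0,0],[62,0,0,0,0,0,0],[70,0,0,0,0,0,0],[78,0,0,0,0,0,0],[86,0,0,0,0,0,0],[94,0,0,0,0,0,0],[102,0,0,0,0,0,0],[110,0,0,0,0,0,0],[115,0,0,0,0,0,0],[118,0,0,0,0,0,0],[121,0,0,0,0,0,0],[121,0,0,0,0,0,0]]]'
```

```text
t: 8.25
ee_pos: [578.8, 229.5, 115.2]
orientation: [-0.193, -3.135, 0.001]
ft_force: [-0.3, -0.6, 1.1]
width: 0.6
grasp_force: 0.0
t: 10.15
ee_pos: [466.3, 243.9, 116.0]
orientation: [0.187, 3.121, 0.002]
ft_force: [35.7, -13.7, -21.4]
width: 0.2
grasp_force: 18.0
```

Force is up to 38 N before the expected travel, so I'll look.

Run:
```python
from h import *
o=wsnap('w4');snap('top','top2');print(o['ft_force'],o['ee_pos'])
w=cv2.imread('pics/w4.png');t=cv2.imread('pics/top2.png')
t=cv2.resize(t[80:300,160:300],None,fx=2.7,fy=2.7)[:594];w=cv2.resize(w,(422,316))
c=np.zeros((594,800,3),np.uint8);c[:316,:422]=w;c[:t.shape[0],422:422+378]=t[:,:378];cv2.imwrite('pics/c4.png',c)
```

```text
[ 35.68193285 -13.70879539 -21.38211648] [466.26527272 243.88909768 116.01606732]
```

View pics/c4.png

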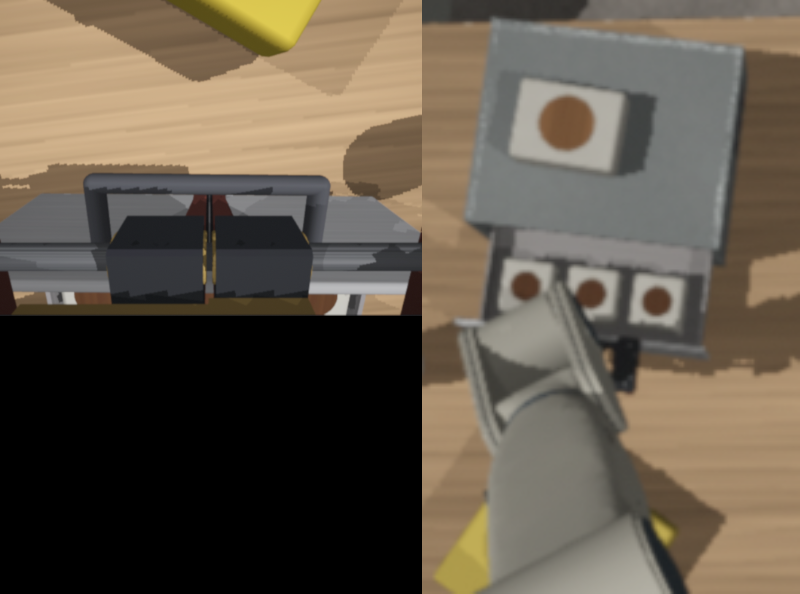

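The tray is out with its moulds showing, and nothing else has been disturbed. I compute the panel's displacement from the corner (705,352) and (457,322) against the earlier positions.

Run:
```python
from h import *
for z in (130,145):
  for n,o in (((160+283/2.7,80+352/2.7),(268.2,178.2)),((160+35/2.7,80+322/2.7),(176.6,168.5))):
    print(z,np.linalg.norm(ray('top2',n,z)-ray('top1',o,z)))
# bar from wrist view
s=560/422
im=np.load('pics/w4.npy',allow_pickle=True).item()
a=wray('w4',(90*s,183*s),115);b=wray('w4',(325*s,184*s),115);m=(a+b)/2;print(m,np.linalg.norm(a-b),np.linalg.norm(m[:2]-[552.7,231.9]))
```

```text
130 109.38577486536101
130 105.4097413371222
145 108.40207248443085
145 104.46179528422653
[447.86443499 245.37660663 115.        ] 134.82221549093418 105.69822428622267
```

Displacement is about 106 mm, so probably not at the stop yet. I'll step a little further while watching the force.

```bash
python3 -m inch '[[[0,0,0,0,0,0,0],[0,0,0,0,0,0,0],[0,0,0,0,0,0,0]]]';python3 -m inch '[[[2,0,0,0,0,0,0],[2,0,0,0,0,0,0]]]'
```

```text
t: 10.55
ee_pos: [466.3, 243.9, 116.0]
orientation: [0.188, 3.121, 0.002]
ft_force: [33.8, -13.3, -20.2]
width: 0.4
grasp_force: 17.6
t: 10.75
ee_pos: [466.2, 244.0, 116.1]
orientation: [0.187, 3.118, 0.003]
ft_force: [42.6, -17.1, -25.9]
width: 0.8
grasp_force: 21.7
```

It is firmly blocked. The first picture shows a gap behind the panel, so the tray was probably ajar at the start. I'll check the bar's distance to the cabinet front edge, at crop (468,220)–(720,250).

Run:
```python
from h import *
g=lambda u,v,z:ray('top2',(160+(u-422)/2.7,80+v/2.7),z)
a=g(468,220,150);b=g(722,250,150);c=g(745,48,150);d=g(493,20,150)
print(a,b,c,d,np.linalg.norm(a-b),np.linalg.norm(b-c),np.linalg.norm(a-d))
n=(a+b-c-d)[:2];n/=np.linalg.norm(n)
n2=np.array([-.9918,.1276])
ctr=(a+b+c+d)[:2]/4; print('ctr',ctr)
for nn in (n,n2):
  for m in ([552.7,231.9],[447.9,245.4]): print('bar to front face (centre-130)',(np.array(m)-ctr)@nn-130)
```

```text
[644.43940781 374.01657295 150.        ] [601.55560942  58.49583758 150.        ] [857.11214112  27.2491296  150.        ] [899.69521644 344.73726611 150.        ] 318.42166165537077 257.4597010363646 256.92957332438885
ctr [750.7005937  201.12470156]
bar to front face (centre-130) 70.24633923350186
bar to front face (centre-130) 175.90680911146552
bar to front face (centre-130) 70.30391690884082
bar to front face (centre-130) 175.96715690884088
```

The bar is now 176 mm in front of the cabinet, which is 47 + about 9 for the panel + 120, and the stop is hard. The tray is fully out; it had started about 14 mm ajar. I back off and lift clear.

```bash
python3 -m inch '[[[-6,0,0,0,0,0,0],[-12,0,0,0,0,0,0],[-18,0,0,0,0,0,0],[-18,0,0,0,0,0,0],[-18,0,-25,0,0,0,0],[-18,0,-60,0,0,0,0],[-18,0,-100,0,0,0,0],[-18,0,-140,0,0,0,0],[-18,-120,-180,0,0,0,0],[-18,-160,-180,0,0,0,0],[-18,-200,-180,0,0,0,0],[-18,-240,-180,0,0,0,0],[-18,-240,-180,0,0,0,0],[-18,-240,-180,0,0,0,0],[-18,-240,-180,0,0,0,0],[-18,-240,-180,0,0,0,0]]]'
python3 - <<'E'
from h import *
snap('top','top3');a=cv2.imread('pics/top3.png');cv2.imwrite('pics/c5.png',cv2.resize(a[80:320,120:480],None,fx=2.2,fy=2.2,interpolation=cv2.INTER_CUBIC))
E
```

```text
t: 12.35
ee_pos: [444.9, 5.4, 295.4]
orientation: [-0.192, -3.135, -0.0]
ft_force: [-0.2, -0.7, 0.4]
width: 0.7
grasp_force: 0.0
```

View pics/c5.png

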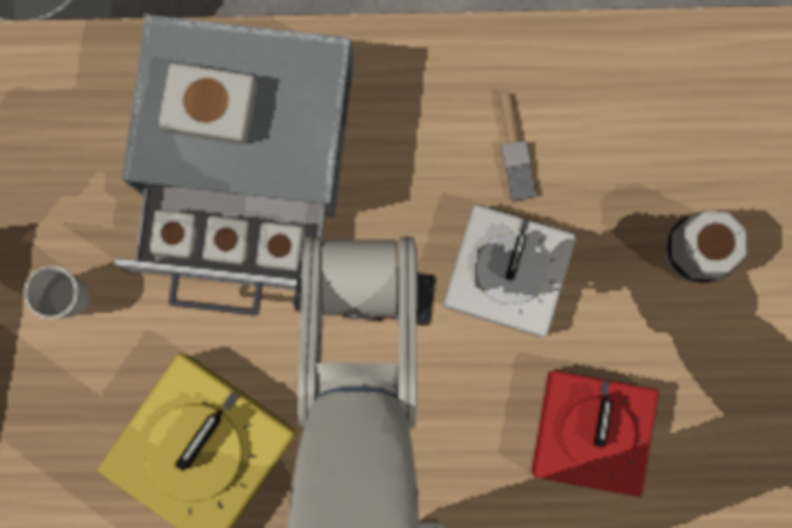

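The tray is out with its handle at (171,304)–(257,312), the pointer is at the zero mark at (518,245), and the jar, brush, mould and half mould are where they were. One last check of the handle position, then I hand in.

Run:
```python
from h import *
g=lambda u,v:ray('top3',(120+(u+.5)/2.2-.5,80+(v+.5)/2.2-.5),115)
m=(g(171,303)+g(257,312))[:2]/2
d=(m-[750.7,201.1])@np.array([-.9918,.1276])-130;print(m,d)
if d>172: print(ctrl.close_job())
```

```text
[450.05295845 244.9986036 ] 173.78319762899514
the job is handed in; nothing more can be done
None
```

I turned the white timer's dial back to its zero mark (within about 0.5°), then pulled the dryer's tray out to a hard stop and handed the job in. The plaster moulds, jar and brush look unmoved in the last picture.

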